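# Set up the magnetic stirrer for a slow start

### The arm

A 6-joint arm with a two-finger parallel gripper is mounted at the origin on a cart in front of the work surface, level with it; the furniture and walls round the work are solid. World frame = base frame: x ahead of the robot, y to its left, z up, the work surface at z = 0. Lengths are in m, angles in rad, forces in N, time in s.
With the tool pointing down it reaches from about 0.275 to 1 m from the base axis. Payload 8.4 kg.
Tool frame: the origin (TCP) lies midway between the tips of the shut fingers; the grasp point (between the pads) lies 19 mm behind it; z points along the fingers, y is the line along which they close (so a half turn about z gives the same grasp; the last joint's range is limited). The gripper opens to 85 mm and grips with 20 to 120 N. Pads are 22 mm wide; open, the fingers measure 114 mm over their backs; the gripper's body (76 mm by 85 mm) begins 54 mm behind the grasp point. The pads swing forward as they close: fully open they stand 13 mm farther back than shut.
Start: joints at [1.172, 0.353, 1.633, -0, 1.155, -0.002], TCP at [0.242, 0.576, 0.231] pointing down, gripper open.
Joint ranges: [-2.63, 2.63], [-0.92, 2.1], [0.06, 2.66], [-1.3, 4.44], [0, 2.69], [-3.02, 3.02]. Speed limits (rad/s): [2.22, 2.22, 2.79, 3.14, 3.14, 3.14].

### API

Orientations are given as [roll, pitch, yaw] about the fixed x, y, z axes, in that order (R = Rz(yaw) Ry(pitch) Rx(roll)).
In Python, from plant import state, camera, job_done gives the robot as it stands. The module is installed in compiled form; this text tells all that it offers.
- The arm moves only by the tool move_arm, never from a script. Its argument "moves" is a list of rows, each an object with "translation": the shift along the tool's x, y, z in m, a list of three; "twist": the turn about the tool's z in degrees; "fingers": the opening, from 0 (shut) to 1 (fully open). In form: [{"translation": [tx, ty, tz], "twist": twist, "fingers": fingers}, ...]. A call has 1 to 20 rows; each row is the pose to reach, as a shift and turn from the pose commanded when the call began, along the tool's axes at that moment; what a row does not reach only later rows make up. A row lasts 1/8 s, in which the tool goes at most 62.5 mm and 10.7 degrees, less where a joint would pass 70% of its speed; a pose out of reach is approached as far as the arm can. A call with a gripper value outside its range is refused whole. The fingers move at their own pace and stop on an object; "squeeze" is the grip in N (left out, the last holds). Time passes only in rows, so rows that repeat a pose let the fingers close. It gives the time, the measured TCP pose, the force, the opening and the grip force at its end, in the units of the state.
- state(): the state, without advancing time (a new reading comes with each control period).
- camera(name): name is "scene" or "top" or "wrist"; returns a dict with "frame" (384x512x3 uint8, red, green, blue), "z_map" (384x512 float32, m along the optical axis (not along the pixel's ray), 0 where there is no reading), "fov_y" (degrees; the focal length in pixels is half the picture's height over the tangent of half this angle, whatever the lens; pixels are square), "cx", "cy" (the principal point, pixels), "D" ([k1, k2, p1, p2, k3] as OpenCV has them; the pictures are not rectified), "eye" and "attitude" of the camera in the world. Camera axes: x right, y up, looking along -z (the intrinsics and any distortion apply to the point x, -y, -z); pixel columns grow to the right and rows downward; lengths in m; the calibration is good to about 2 mm. A picture is of the moment at which its call begins.
- job_done(): hands the job in; it is judged then, once.
The state is a dict: "time_s": time; "joint_positions": joint angles; "dq": joint speeds; "tau": joint torques, N m; "eef_pos": TCP position; "eef_rot": TCP orientation; "force": force on the tool from outside, world axes, zero at the start; "ft_torque": the same for the moment, N m; "grip_width": finger opening in m; "gripper_force": force on a finger pad.
Only numpy, scipy, OpenCV 4.12 (cv2) and the standard library are available. Lean on these libraries where they do the work, as an engineer would, in place of code of your own. Each camera call takes 0.05 s, during which the arm holds its last target. There are 200 camera calls.

### The job

Start the magnetic stirrer using only gentle fingertip pushes: pinch and lift nothing. Push the low steel dish across the plate until it stands centred inside the engraved ring, and push the bar of the speed dial round until its white index mark lines up with the start-up line, the one long scale line that ends in a small wedge. Only when both are right, press down the raised half of the rocker switch until it is fully on, and leave the dish, the dial and the things standing round about where they are.

Things in the scene. Friction and masses are not known exactly. Their poses are not given: they have to be found in the camera images.
- stirrer: white magnetic stirrer, 320 x 224 mm, fixed to the bench. Origin: centre of its underside, on the bench; x points from its control panel (front) to its round plate (rear), y to its left. Panel: grey, level, 60 mm above the bench, with the dial (axis at x -90, y +45 mm) and the rocker switch (pivot at x -88, y -66). Plate: 152 mm disc at x +72, y 0, its top 82 mm above the bench.
- plate_center (a point): centre of the top face of the stirrer's round plate (82 mm above the bench); an engraved ring of 86 mm diameter surrounds it
- dish: loose low stainless steel dish, 66 mm outer diameter (69 at the rim), 38 mm high, about 0.16 kg, a short white stir bar in it. It stands on the plate, 20 to 37 mm off the centre on the control panel's side, and slides when pushed low down with 1 to 3 N. Origin: centre of its underside, z up.
- speed_dial: speed dial: black disc (skirt) of 86 mm diameter, its top 8 mm over the panel; across it an upright grip bar, 76 mm long, 13 wide, its top 24 mm above the skirt. Origin: on the axis at panel height; its x axis runs along the bar to the index mark. It starts 43 to 133 degrees clockwise (from above) of the start-up line, stays where it is left and turns with about 1.5 N at a bar end.
- dial_index (a point): the dial's white index mark at the edge of the skirt, 43 mm from the dial axis, at the height of the skirt's top. It lies at one end of the grip bar; the mark also runs over the top of that end of the bar. It turns with the dial.
- dial_tail (a point): point on top of the grip bar near its plain end (the end away from the index), 34 mm from the dial axis, 92 mm above the bench; it turns with the dial
- start_line (a point): inner end of the start-up line, the longest line of the scale printed on the panel round the dial, with a small wedge at its outer end. The point lies 43 mm from the dial axis at the height of the skirt's top: the index mark comes to this very point when lined up. Scale lines are 10 degrees apart.
- power_rocker (a joint): angle of the black rocker switch in rad: 0 off, 0.42 fully on. It rocks about the stirrer's y axis; its two faces are 22 mm long, 31 mm wide. Off: the near half lies level, the far half (white line) stands up. On: the far half lies level. It stays where it is left; about 2.5 N on the raised end turns it.
- rocker_on_end (a point): point on the upper face of the rocker's far half, 16 mm from the pivot, the place to press: it stands 74 mm above the bench when off and sinks to 67.5 mm when fully on
- bench_timer: bystander: loose white timer, 47 x 68 x 66 mm high, on the bench to the left of the dial; origin: centre of its underside
- petri_dishes: bystander: loose stack of two petri dishes, 82 mm diameter, 22 mm high, on the bench to the left of the plate; origin: centre of its underside
- tape_roll: bystander: loose roll of tape, 52 mm diameter, 22 mm high, on the bench to the right of the plate; origin: centre of its underside
- amber_bottle: bystander: loose brown bottle, 58 mm diameter, 115 mm high, at the back; origin: centre of its underside
- reagent_bottle: bystander: loose clear bottle with a blue cap, 68 x 58 x 145 mm high, at the back; origin: centre of its underside

How it is judged:
On the way:
1. the dish stands centred on the plate and the dial's index is on the start-up line, with the switch still off (horizontal distance between dish and plate_center below 0.01 m and distance between dial_index and start_line below 0.003 m and angular speed of speed_dial below 0.1 rad/s and value of joint power_rocker below 0.1 rad), for 0.2 s.
At the end, for the whole second after the job is handed in: The dish stands upright on the plate within 10 mm of its centre, the dial's index is within 3 mm (4 degrees) of the start-up line, and the rocker is fully on (over 0.36 of 0.42 rad) (horizontal distance between dish and plate_center below 0.01 m and z of dish in the frame of stirrer below 0.086 m and angle between dish's own z axis and vertical below 0.05 rad and linear speed of dish below 0.01 m/s and distance between dial_index and start_line below 0.003 m and value of joint power_rocker above 0.36 rad); the robot touches nothing.
It fails at once if the switch is turned on before the dish is centred and the dial set (value of joint power_rocker above 0.2 rad and (horizontal distance between dish and plate_center above 0.012 m or distance between dial_index and start_line above 0.004 m)).
It fails at once if the dish is lifted off the plate or tipped (z of dish in the frame of stirrer above 0.09 m or z of dish in the frame of stirrer below 0.075 m or angle between dish's own z axis and vertical above 0.25 rad).
It fails at once if the dish or the dial is pinched or pushed hard (over 18 N) (contact force between the fingers and dish above 18 N or contact force between the fingers and speed_dial above 18 N).
It fails at once if a bystander is pushed away (over 15 mm) (distance of any of bench_timer, petri_dishes, tape_roll, amber_bottle, reagent_bottle from where it was at the start of the episode above 0.015 m).
It also fails if it takes over 58 s, if anything falls off the work surface, if the arm or the gripper's body presses on something with over 40 N, if the wrist force passes 120 N, or if a joint passes its speed limit or range.

## Working session

There is one attempt and no reset: what is moved stays moved. The work goes in short steps, Python scripts to look and compute and a tool call to move; the robot and the scene stay as the last step left them, time stands still between calls to the robot, and variables do not carry over. Pictures are saved under pics/ and viewed, at most 10 in all, crops included, and the job is handed in when it is done.

Besides the shell and the picture viewer there is one more tool, called as name(argument=value, ...) on one line, values as JSON. move_arm: Moves the arm, as the interface text tells. Its arguments: {"type":"object","properties":{"moves":{"type":"array","items":{"type":"object","properties":{"translation":{"type":"array","items":{"type":"number"}},"twist":{"type":"number"},"fingers":{"type":"number"}}}},"squeeze":{"type":"number"}},"required":["moves"]}

```bash
mkdir -p pics
cat > h.py <<'E'
import numpy as np,cv2
from scipy.spatial.transform import Rotation as R
from plant import state,camera,job_done
def cam(n,save=None):
    c=camera(n)
    if save: cv2.imwrite('pics/'+save+'.png',c['frame'][:,:,::-1])
    return c
def att(c):
    a=np.array(c['attitude'],float)
    return a if a.shape==(3,3) else R.from_euler('xyz',a).as_matrix()
def K(c):
    f=192/np.tan(np.radians(c['fov_y'])/2); return np.array([[f,0,c['cx']],[0,f,c['cy']],[0,0,1]])
def ray(c,px):
    u=cv2.undistortPoints(np.array(px,float).reshape(-1,1,2),K(c),np.array(c['D'],float)).reshape(-1,2)
    return np.c_[u[:,0],-u[:,1],-np.ones(len(u))]@att(c).T
def plane(c,px,z):
    d=ray(c,px);e=np.array(c['eye']);return e+d*((z-e[2])/d[:,2])[:,None]
def proj(c,P):
    p=(np.atleast_2d(P)-np.array(c['eye']))@att(c); p=p*[1,-1,-1]
    return cv2.projectPoints(p,np.zeros(3),np.zeros(3),K(c),np.array(c['D'],float))[0].reshape(-1,2)
E
python3 - <<'E'
from h import *
for n in('top','scene'):
    c=cam(n,n+'0');print(n,c['eye'],c['attitude'],c['fov_y'],c['D'])
s=state();print(s['eef_pos'],s['eef_rot'],s['force'],s['time_s'])
a=[cv2.imread(f'pics/{n}0.png') for n in('top',)]
E
```

```text
top [0.38241342 0.24013845 0.89992192] [ 0.24019478 -0.00444415 -1.42856636] 57.63172794619387 [-0.06032619  0.          0.          0.          0.        ]
scene [ 0.2462434  -0.38814648  0.70758637] [ 0.87324822 -0.01058306 -0.47458086] 49.99560806233512 [-0.14926129  0.          0.          0.          0.        ]
[0.24136979 0.57604252 0.23065014] [-3.14035679e+00 -6.26235952e-06  2.74481131e+00] [ 0.41560336 -0.09455147 -0.45709631] 0.1
```

View pics/top0.png

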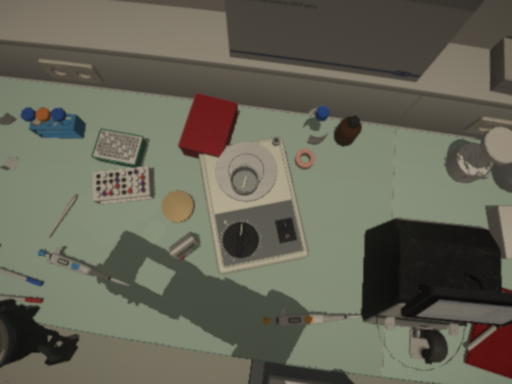

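View pics/scene0.png

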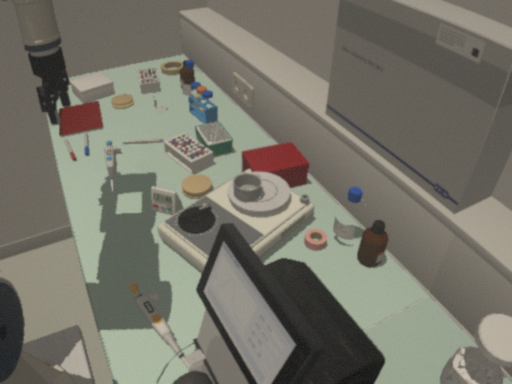

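The top view shows the stirrer with its plate at about (246,171), dish (244,180), dial (240,239) and rocker (286,230). The timer is at (183,246), petri dishes at (177,206), tape at (305,158), and a red box sits left of the plate's rear. Next I'll get a rough pose.

Run:
```python
from h import *
c=cam('top')
d=plane(c,[[240,239]],.092)[0];p=plane(c,[[246,171]],.082)[0];r=plane(c,[[286,230]],.068)[0];di=plane(c,[[244,180]],.12)[0]
print(d,p,r,di)
# fit stirrer from points: dial(-90,45) plate(72,0) rocker(-88,-66)
A=np.array([[-.09,.045],[.072,0],[-.088,-.066]]);B=np.array([d,p,r])[:,:2]
Ac=A-A.mean(0);Bc=B-B.mean(0);U,S,V=np.linalg.svd(Ac.T@Bc);Q=(U@V).T
print(np.degrees(np.arctan2(Q[1,0],Q[0,0])),B.mean(0)-Q@A.mean(0),Bc-Ac@Q.T)
for n in('timer',[183,246],.066),('petri',[177,206],.022),('tape',[305,158],.022),('red',[212,110],.06),('red2',[205,155],.06): print(n[0],plane(c,[n[1]],n[2])[0])
w=cam('wrist','w0');print(w['eye'],w['attitude'],w['fov_y'],w['D'])
for k in [(212,110),(205,150),(220,100)]: print(k,c['z_map'][k[1],k[0]])
im=c['frame'][125:275,165:325,::-1];cv2.imwrite('pics/c1.png',cv2.resize(im,(800,600*150//160*800//800) if 0 else (640,600),interpolation=cv2.INTER_CUBIC))
```

```text
[0.45822883 0.27422771 0.092     ] [0.62489553 0.28485116 0.082     ] [0.49725893 0.1696212  0.068     ] [0.59145712 0.28419293 0.12      ]
19.423620191689707 [0.55778894 0.26125172] [[ 0.00028235  0.00046663]
 [-0.00079558 -0.00034415]
 [ 0.00051323 -0.00012248]]
timer [0.42478343 0.40673708 0.066     ]
petri [0.52486886 0.44969955 0.022     ]
tape [0.70079209 0.13838091 0.022     ]
red [0.78452813 0.39910809 0.06      ]
red2 [0.65853775 0.39537916 0.06      ]
[0.16935843 0.60736235 0.37381004] [-3.13488703e-01  8.71641290e-04  1.17300946e+00] 61.120657446692704 [-0.05908823  0.          0.          0.          0.        ]
(212, 110) 0.9021148
(205, 150) 0.87583876
(220, 100) 0.90696394
```

View pics/c1.png

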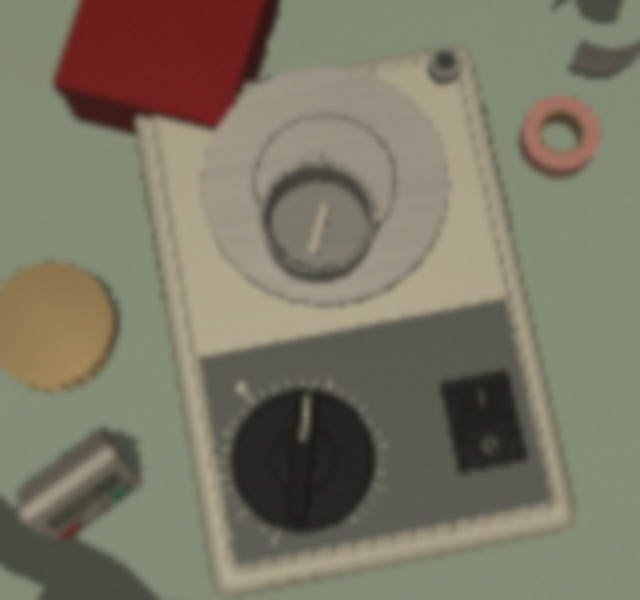

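The crop confirms the stirrer axes; the index mark is at (307,395) and the start wedge at (243,390). The three-point fit leaves residuals under 1 mm: yaw 19.4°, origin (0.558, 0.261). Next I'll add a helper and go to a viewing pose.

```bash
cat >> h.py <<'E'
YAW=np.radians(19.42);O=np.array([.5578,.26125])
Q=np.array([[np.cos(YAW),-np.sin(YAW)],[np.sin(YAW),np.cos(YAW)]])
def S(P): P=np.atleast_2d(P); return np.c_[(P[:,:2]-O)@Q,P[:,2]]
def W(P): P=np.atleast_2d(np.array(P,float)); return np.c_[P[:,:2]@Q.T+O,P[:,2]]
def move(p,yawS=None,ref=None):
    "stirrer-frame target, tool x yaw in stirrer frame (deg) -> tool-frame shift, twist"
    s=state();r=R.from_euler('xyz',s['eef_rot']).as_matrix()
    t=r.T@(W(p)[0]-np.array(s['eef_pos']))
    y=np.degrees(np.arctan2(r[1,0],r[0,0]))-np.degrees(YAW)
    tw=0 if yawS is None else -((yawS-y+180)%360-180)
    print('tcpS',S(s['eef_pos'])[0].round(4),'yawS',round(y,1),'shift',t.round(4),'twist',round(tw,1),'F',np.array(s['force']).round(1),'t',s['time_s'])
E
python3 - <<'E'
from h import *
move([-.02,-.10,.25],180)
E
```

```text
tcpS [-0.1936  0.4022  0.2308] yawS 137.8 shift [-0.4658 -0.2558 -0.0189] twist -42.2 F [ 0.3 -0.7 -0. ] t 0.2
```

move_arm(moves=[{"translation":[-0.05,-0.03,-0.02],"twist":-4,"fingers":0},{"translation":[-0.1,-0.055,-0.02],"twist":-9,"fingers":0},{"translation":[-0.15,-0.08,-0.02],"twist":-13,"fingers":0},{"translation":[-0.2,-0.11,-0.02],"twist":-18,"fingers":0},{"translation":[-0.25,-0.137,-0.02],"twist":-22,"fingers":0},{"translation":[-0.3,-0.165,-0.02],"twist":-27,"fingers":0},{"translation":[-0.35,-0.19,-0.02],"twist":-31,"fingers":0},{"translation":[-0.4,-0.22,-0.02],"twist":-36,"fingers":0},{"translation":[-0.45,-0.247,-0.02],"twist":-40,"fingers":0},{"translation":[-0.466,-0.256,-0.02],"twist":-42,"fingers":0},{"translation":[-0.466,-0.256,-0.02],"twist":-42,"fingers":0},{"translation":[-0.466,-0.256,-0.02],"twist":-42,"fingers":0},{"translation":[-0.466,-0.256,-0.02],"twist":-42,"fingers":0}])

```text
time_s: 1.82
eef_pos: [0.5717, 0.1613, 0.2513]
eef_rot: [3.141, -0.0, -2.804]
force: [0.3, -0.5, 0.1]
grip_width: -0.0
gripper_force: 0.0
```

Run:
```python
from h import *
move([-.02,-.10,.25],180)
w=cam('wrist','w1');np.savez('w1.npz',**{k:np.array(v) for k,v in w.items()});print(S(w['eye']))
im=cv2.resize(w['frame'][:,:,::-1],(800,600));cv2.imwrite('pics/w1b.png',im)
```

```text
tcpS [-0.0201 -0.0989  0.2513] yawS -180.1 shift [-0.0001 -0.0011  0.0013] twist -0.1 F [ 0.3 -0.5  0.1] t 1.825
[[-0.09815301 -0.09844894  0.39440697]]
```

View pics/w1b.png

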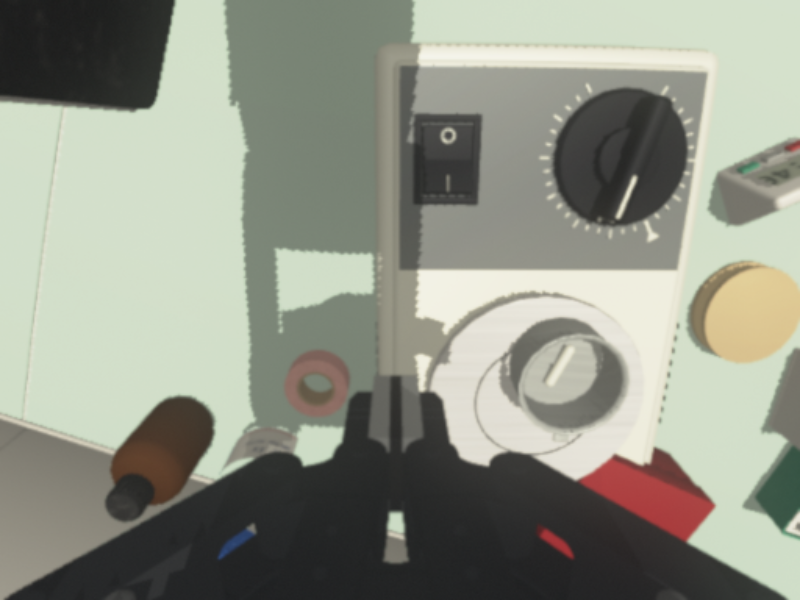

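The wrist view has panel-side up and +y to the right: dial at (621,157), index mark from (636,178) to (618,216), start line from (645,222) to (652,238), and the dish rim around (573,382). The dish sits toward the panel and +y.

```bash
cat >> h.py <<'E'
def cloud(w):
    v,u=np.mgrid[0:384,0:512];px=np.c_[u.ravel(),v.ravel()]
    d=ray(w,px); P=np.array(w['eye'])+d*w['z_map'].reshape(-1,1)
    P=S(P);P[w['z_map'].ravel()<=0]=9
    return P.reshape(384,512,3)
def circ(p):
    A=np.c_[2*p,np.ones(len(p))];x=np.linalg.lstsq(A,(p**2).sum(1),rcond=None)[0];return x[:2],np.sqrt(x[2]+x[0]**2+x[1]**2)
def measure(w):
    P=cloud(w);p=P.reshape(-1,3)
    b=p[(np.hypot(p[:,0]+.09,p[:,1]-.045)<.042)&(p[:,2]>.086)&(p[:,2]<.1)]
    if len(b)>20:
        m=b[:,:2].mean(0);e=np.linalg.svd(b[:,:2]-m,full_matrices=False)[2][0];print('bar n',len(b),'mid',m.round(4),'z',np.median(b[:,2]).round(4),'ang',np.degrees(np.arctan2(e[1],e[0])).round(1))
    r=p[(np.hypot(p[:,0]-.06,p[:,1])<.08)&(p[:,2]>.112)&(p[:,2]<.128)]
    if len(r)>20: c,q=circ(r[:,:2]);print('dish n',len(r),'c',c.round(4),'r',q.round(4),'z',np.median(r[:,2]).round(4))
E
python3 - <<'E'
from h import *
w=np.load('w1.npz');w={k:w[k] for k in w}
measure(w)
k=800/512
f=lambda a,z:S(plane(w,np.array(a,float)/k,z))
print('dial skirt c',f([[621,157]],.068),'mark',f([[635,180],[619,216]],.092),'line',f([[646,222],[652,238]],.06))
print('dish c',f([[573.5,382]],.12)); print('rocker',f([[448,160]],.066)); print('stirbar',f([[559,365]],.085))
m=f([[635,180],[619,216]],.092)[:,:2]; c=np.array([-.09,.045])
for q in list(m)+list(f([[646,222],[652,238]],.06)[:,:2]): print(np.degrees(np.arctan2(*(q-c)[::-1])),np.hypot(*(q-c)))
d=m[1]-m[0];print(np.degrees(np.arctan2(d[1],d[0])))
E
```

```text
bar n 1233 mid [-0.0879  0.0431] z 0.0918 ang -16.9
dish n 1235 c [0.044  0.0085] r 0.0319 z 0.1193
dial skirt c [[-0.08785043  0.04327432  0.068     ]] mark [[-0.07555565  0.04290115  0.092     ]
 [-0.05424769  0.03585405  0.092     ]] line [[-0.04572183  0.06906891  0.06      ]
 [-0.0349183   0.07479032  0.06      ]]
dish c [[0.04168762 0.00880101 0.12      ]]
rocker [[-0.08524527 -0.06545246  0.066     ]]
stirbar [[0.04673346 0.0111718  0.085     ]]
-8.267553145916542 0.014596041455809774
-14.349342049961658 0.03690360541786133
28.527802249470128 0.050397114899733746
28.40624117216938 0.06262153234675125
-18.300394849096936
```

Wrist frame gives dial centre (-0.088, 0.043), about 2 mm off nominal, bar at -17° and start line at +31°. So the dial needs about +48° CCW. The dish is 33 mm off plate centre. A vertical finger outside the dish would touch its overhanging rim first, high up, which could tip it. Pushing its wall low from inside looks safer, so I'll check the interior.

Run:
```python
from h import *
w=np.load('w1.npz');w={k:w[k] for k in w}
P=cloud(w).reshape(-1,3)
c=np.array([.043,.0086]);r=np.hypot(*(P[:,:2]-c).T)
q=P[(r<.025)];print(np.percentile(q[:,2],[1,10,50,90,99]).round(4))
for z in np.arange(.084,.124,.005):
    k=(r<.045)&(abs(P[:,2]-z)<.0025);print(z.round(3),k.sum(),np.percentile(r[k],[5,50,95]).round(4) if k.sum() else '')
# plate edge fit
k=(abs(P[:,2]-.082)<.002)&(np.hypot(P[:,0]-.072,P[:,1])<.09);print(k.sum(),P[k].min(0),P[k].max(0))
w=cam('top');measure(w)
```

```text
[0.0851 0.0858 0.0868 0.0926 0.0942]
0.084 2161 [0.0128 0.0359 0.044 ]
0.089 1049 [0.0072 0.0236 0.0317]
0.094 478 [0.0028 0.0309 0.0321]
0.099 328 [0.0304 0.0313 0.0323]
0.104 345 [0.0305 0.0313 0.0323]
0.109 377 [0.0305 0.0314 0.0324]
0.114 359 [0.0305 0.0314 0.0323]
0.119 880 [0.0301 0.032  0.0351]
7291 [-0.00122055 -0.07634019  0.08000054] [0.14019494 0.07466741 0.08399991]
bar n 183 mid [-0.0894  0.0455] z 0.0912 ang 162.9
dish n 168 c [0.0429 0.0101] r 0.0322 z 0.1192
```

The dish is hollow with a vertical inner wall (r = 31 mm); the floor is at 0.087 and the stir bar's top at 0.094. I'll put the tip inside at z ≈ 0.099 and push the wall along (0.946, -0.324).

Run:
```python
from h import *
move([.042,.0098,.15],161)
```

```text
tcpS [-0.02   -0.0991  0.2514] yawS -180.1 shift [-0.0618  0.109   0.1014] twist 18.9 F [ 0.2 -0.1  0.3] t 1.925
```

move_arm(moves=[{"translation":[-0.02,0.035,0.02],"twist":6,"fingers":0},{"translation":[-0.04,0.07,0.05],"twist":12,"fingers":0},{"translation":[-0.062,0.109,0.08],"twist":19,"fingers":0},{"translation":[-0.062,0.109,0.1],"twist":19,"fingers":0},{"translation":[-0.062,0.109,0.1],"twist":19,"fingers":0},{"translation":[-0.062,0.109,0.115],"twist":19,"fingers":0},{"translation":[-0.062,0.109,0.13],"twist":19,"fingers":0},{"translation":[-0.062,0.109,0.143],"twist":19,"fingers":0},{"translation":[-0.062,0.109,0.152],"twist":19,"fingers":0},{"translation":[-0.062,0.109,0.152],"twist":19,"fingers":0}])

```text
time_s: 3.18
eef_pos: [0.5945, 0.2832, 0.0984]
eef_rot: [-3.141, -0.001, -3.137]
force: [-0.3, -0.9, 0.4]
grip_width: 0.0
gripper_force: 0.0
```

Run:
```python
from h import *
move([.072+.011*.946,-.011*.324,.099],161)
```

```text
tcpS [0.0419 0.0085 0.0984] yawS -199.2 shift [-0.0422  0.0019 -0.0007] twist -0.2 F [-0.3 -0.9  0.4] t 3.175
```

move_arm(moves=[{"translation":[-0.005,0,0]},{"translation":[-0.01,0,0]},{"translation":[-0.013,0,0]},{"translation":[-0.016,0,0]},{"translation":[-0.019,0,0]},{"translation":[-0.022,0,0]},{"translation":[-0.025,0,0]},{"translation":[-0.028,0,0]},{"translation":[-0.03,0,0]}])

```text
invalid input at $.moves[0]: expected keys translation, twist, fingers
```

Run:
```python
from h import *
move([.072+.011*.946,-.011*.324,.099],161)
measure(cam('top'));measure(cam('wrist','w2'))
```

```text
tcpS [0.0419 0.0085 0.0984] yawS -199.2 shift [-0.0422  0.0019 -0.0007] twist -0.2 F [-0.3 -0.9  0.4] t 3.175
bar n 1363 mid [-0.0594  0.0363] z 0.0918 ang -14.6
dish n 3853 c [0.0408 0.0104] r 0.0261 z 0.1198
```

move_arm(moves=[{"translation":[-0.005,0,0],"twist":0,"fingers":0},{"translation":[-0.01,0,0],"twist":0,"fingers":0},{"translation":[-0.013,0,0],"twist":0,"fingers":0},{"translation":[-0.016,0,0],"twist":0,"fingers":0},{"translation":[-0.019,0.001,0],"twist":0,"fingers":0},{"translation":[-0.022,0.001,0],"twist":0,"fingers":0},{"translation":[-0.025,0.001,0],"twist":0,"fingers":0},{"translation":[-0.028,0.001,0],"twist":0,"fingers":0},{"translation":[-0.03,0.001,0],"twist":0,"fingers":0}])

```text
time_s: 4.4
eef_pos: [0.6251, 0.2847, 0.0992]
eef_rot: [-3.142, -0.0, -3.137]
force: [-2.3, 0.1, 0.9]
grip_width: 0.0003
gripper_force: 0.7
```

Run:
```python
from h import *
move([.072+.011*.946,-.011*.324,.099],161)
w=cam('wrist','w2');cv2.imwrite('pics/w2b.png',cv2.resize(w['frame'][:,:,::-1],(800,600)))
```

```text
tcpS [ 0.0713 -0.0003  0.0992] yawS -199.2 shift [-0.0116  0.0005  0.0002] twist -0.2 F [-2.3  0.1  0.9] t 4.4
```

View pics/w2b.png

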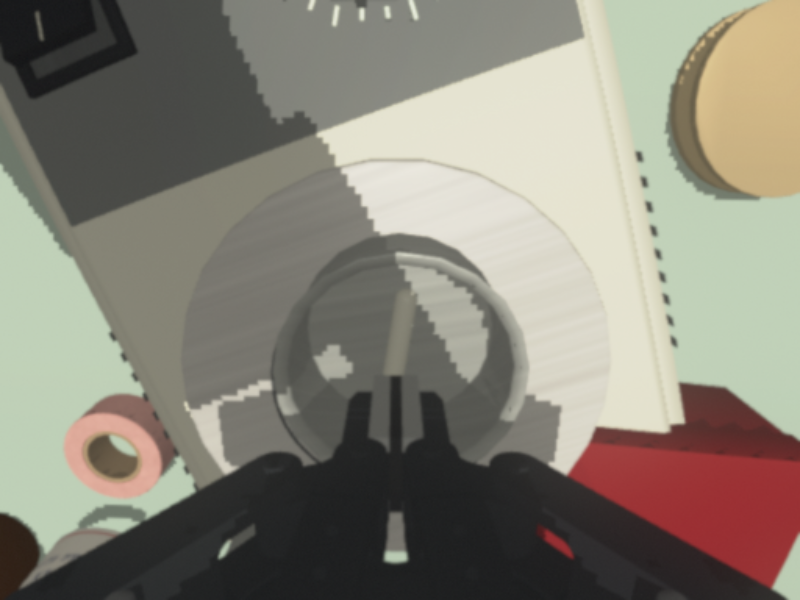

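The finger is inside the dish at about (398,400), pushing its far wall at 2.3 N, and the dish is upright at about (400,355). I'll measure rim and plate in this same view.

```bash
cat >> h.py <<'E'
def dish(w,c):
    p=cloud(w).reshape(-1,3);p=p[(p[:,2]>.114)&(p[:,2]<.1225)];c=np.array(c,float)
    for i in range(15):
        r=np.hypot(*(p[:,:2]-c).T);k=(abs(r-.0325)<(.008 if i<6 else .003));c,q=circ(p[k][:,:2])
    print('dish',c.round(4),q.round(4),k.sum())
    P=cloud(w).reshape(-1,3);k=(abs(P[:,2]-.0815)<.002)&(np.hypot(P[:,0]-.072,P[:,1])<.085)&(np.hypot(P[:,0]-.072,P[:,1])>.045)
    q=P[k];a=np.degrees(np.arctan2(q[:,1],q[:,0]-.072));o=[]
    for t in range(-180,180,3):
        m=abs(a-t)<1.5
        if m.sum()>15:
            j=np.argmax(np.hypot(q[m,0]-.072,q[m,1]));o.append(q[m][j,:2])
    o=np.array(o);k=abs(np.hypot(*(o-[.073,-.0005]).T)-.076)<.003;c,r=circ(o[k]);print('plate',c.round(4),r.round(4),k.sum())
E
python3 - <<'E'
from h import *
w=cam('wrist');dish(w,[.06,.005])
E
```

```text
dish [0.0549 0.0074] 0.0317 3956
plate [ 0.0744 -0.0006] 0.0754 85
```

move_arm(moves=[{"translation":[-0.003,0,0],"twist":0,"fingers":0},{"translation":[-0.006,0,0],"twist":0,"fingers":0},{"translation":[-0.009,-0.001,0],"twist":0,"fingers":0},{"translation":[-0.012,-0.001,0],"twist":0,"fingers":0},{"translation":[-0.015,-0.001,0],"twist":0,"fingers":0},{"translation":[-0.018,-0.001,0],"twist":0,"fingers":0},{"translation":[-0.02,-0.001,0],"twist":0,"fingers":0},{"translation":[-0.02,-0.001,0],"twist":0,"fingers":0},{"translation":[-0.01,-0.001,0],"twist":0,"fingers":0},{"translation":[-0.004,-0.001,0],"twist":0,"fingers":0},{"translation":[-0.004,-0.001,-0.02],"twist":0,"fingers":0},{"translation":[-0.004,-0.001,-0.06],"twist":0,"fingers":0},{"translation":[0.03,-0.001,-0.1],"twist":0,"fingers":0},{"translation":[0.08,-0.06,-0.12],"twist":0,"fingers":0},{"translation":[0.08,-0.11,-0.14],"twist":0,"fingers":0},{"translation":[0.08,-0.11,-0.14],"twist":0,"fingers":0}])

```text
time_s: 6.5
eef_pos: [0.5458, 0.172, 0.2429]
eef_rot: [3.141, 0.004, -3.139]
force: [0.7, 0.8, 0.9]
grip_width: 0.0002
gripper_force: 0.0
```

Run:
```python
from h import *
move([-.09,.045,.13],161)
w=cam('wrist');dish(w,[.072,.0]);measure(w)
cv2.imwrite('pics/w3b.png',cv2.resize(w['frame'][:,:,::-1],(800,600)))
```

```text
tcpS [-0.041  -0.0801  0.2429] yawS -199.3 shift [0.0881 0.1019 0.1126] twist -0.3 F [0.7 0.8 0.9] t 6.5
dish [ 0.0736 -0.0006] 0.0319 1096
plate [ 0.0743 -0.0012] 0.0754 102
bar n 1386 mid [-0.0881  0.0435] z 0.0919 ang -17.1
dish n 1265 c [ 0.0738 -0.0007] r 0.0319 z 0.1192
```

View pics/w3b.png

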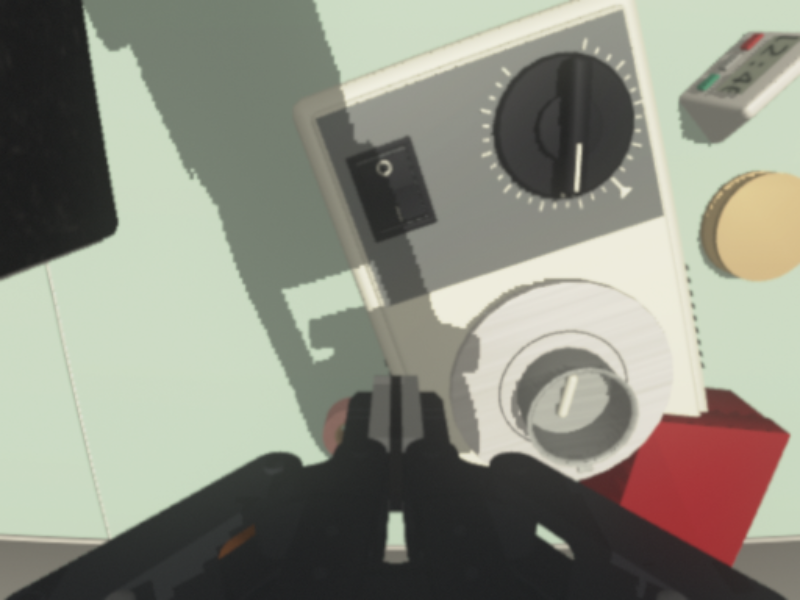

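The dish is centred in the ring: rim centre is about 1 mm from plate centre, wrist view (580,415). The dial is at (564,125) with its mark at (578,170) and the wedge at (625,188). Next is the dial: come down on the clockwise side of the index end and follow an arc.

```bash
cat >> h.py <<'E'
C=np.array([-.089,.044])
def arc(th,d,r=.026):
    t=np.radians(th);return C+r*np.array([np.cos(t),np.sin(t)])-d*np.array([-np.sin(t),np.cos(t)])
E
python3 - <<'E'
from h import *
print(state()['joint_positions'])
move([*arc(-17,.0345),.13],163);move([*arc(-17,.0345),.076],163)
E
```

```text
[ 3.04161120e-01  2.59556286e-01  1.73858003e+00 -2.81034635e-04
  1.13939181e+00 -1.26916227e+00]
tcpS [-0.0404 -0.0794  0.2423] yawS -199.3 shift [0.0597 0.0669 0.1121] twist -2.3 F [0.8 0.4 0.1] t 6.55
tcpS [-0.0404 -0.0794  0.2423] yawS -199.3 shift [0.0599 0.0669 0.1661] twist -2.3 F [0.8 0.4 0.1] t 6.55
```

move_arm(moves=[{"translation":[0.03,0.034,0.04],"twist":-2,"fingers":0},{"translation":[0.06,0.067,0.08],"twist":-2,"fingers":0},{"translation":[0.06,0.067,0.11],"twist":-2,"fingers":0},{"translation":[0.06,0.067,0.14],"twist":-2,"fingers":0},{"translation":[0.06,0.067,0.158],"twist":-2,"fingers":0},{"translation":[0.06,0.067,0.166],"twist":-2,"fingers":0},{"translation":[0.06,0.067,0.166],"twist":-2,"fingers":0}])

```text
time_s: 7.42
eef_pos: [0.4854, 0.2413, 0.0733]
eef_rot: [3.142, -0.0, -3.102]
force: [-0.1, -0.5, 0.5]
grip_width: -0.0002
gripper_force: 0.0
```

Run:
```python
from h import *
for th,d in((-17,.025),(-17,.02),(-13,.02),(-9,.02),(-5,.02),(-1,.02),(3,.02),(7,.02),(11,.02),(14,.02),(16,.02)): print(th,d,end=' ');move([*arc(th,d),.076],180+th)
```

```text
-17 0.025 tcpS [-0.0749  0.0052  0.0733] yawS -197.2 shift [-0.0012  0.0079 -0.0027] twist -0.2 F [-0.1 -0.5  0.5] t 7.425
-17 0.02 tcpS [-0.0749  0.0052  0.0733] yawS -197.2 shift [-0.0012  0.0129 -0.0027] twist -0.2 F [-0.1 -0.5  0.5] t 7.425
-13 0.02 tcpS [-0.0749  0.0052  0.0733] yawS -197.2 shift [-0.0025  0.0148 -0.0027] twist -4.2 F [-0.1 -0.5  0.5] t 7.425
-9 0.02 tcpS [-0.0749  0.0052  0.0733] yawS -197.2 shift [-0.0037  0.0168 -0.0027] twist -8.2 F [-0.1 -0.5  0.5] t 7.425
-5 0.02 tcpS [-0.0749  0.0052  0.0733] yawS -197.2 shift [-0.0047  0.0188 -0.0027] twist -12.2 F [-0.1 -0.5  0.5] t 7.425
-1 0.02 tcpS [-0.0749  0.0052  0.0733] yawS -197.2 shift [-0.0056  0.0209 -0.0027] twist -16.2 F [-0.1 -0.5  0.5] t 7.425
3 0.02 tcpS [-0.0749  0.0052  0.0733] yawS -197.2 shift [-0.0064  0.0231 -0.0027] twist -20.2 F [-0.1 -0.5  0.5] t 7.425
7 0.02 tcpS [-0.0749  0.0052  0.0733] yawS -197.2 shift [-0.007   0.0253 -0.0027] twist -24.2 F [-0.1 -0.5  0.5] t 7.425
11 0.02 tcpS [-0.0749  0.0052  0.0733] yawS -197.2 shift [-0.0075  0.0275 -0.0027] twist -28.2 F [-0.1 -0.5  0.5] t 7.425
14 0.02 tcpS [-0.0749  0.0052  0.0733] yawS -197.2 shift [-0.0077  0.0292 -0.0027] twist -31.2 F [-0.1 -0.5  0.5] t 7.425
16 0.02 tcpS [-0.0749  0.0052  0.0733] yawS -197.2 shift [-0.0078  0.0304 -0.0027] twist -33.2 F [-0.1 -0.5  0.5] t 7.425
```

move_arm(moves=[{"translation":[-0.001,0.005,-0.003],"twist":0,"fingers":0},{"translation":[-0.001,0.009,-0.003],"twist":0,"fingers":0},{"translation":[-0.001,0.013,-0.003],"twist":0,"fingers":0},{"translation":[-0.0025,0.015,-0.003],"twist":-4,"fingers":0},{"translation":[-0.0035,0.017,-0.003],"twist":-8,"fingers":0},{"translation":[-0.0045,0.019,-0.003],"twist":-12,"fingers":0},{"translation":[-0.0055,0.021,-0.003],"twist":-16,"fingers":0},{"translation":[-0.0065,0.023,-0.003],"twist":-20,"fingers":0},{"translation":[-0.007,0.0255,-0.003],"twist":-24,"fingers":0},{"translation":[-0.0075,0.0275,-0.003],"twist":-28,"fingers":0},{"translation":[-0.008,0.03,-0.003],"twist":-33,"fingers":0},{"translation":[-0.008,0.03,-0.003],"twist":-33,"fingers":0}])

```text
time_s: 8.93
eef_pos: [0.4922, 0.2716, 0.0765]
eef_rot: [-3.141, 0.001, -2.526]
force: [1.0, -0.4, 0.1]
grip_width: -0.0002
gripper_force: 0.3
```

Run:
```python
from h import *
move([*arc(16,.02),.076],196)
w=cam('wrist');measure(w);cv2.imwrite('pics/w4b.png',cv2.resize(w['frame'][:,:,::-1],(800,600)))
```

```text
tcpS [-0.0584  0.0316  0.0765] yawS -164.2 shift [-0.      0.0003  0.0005] twist -0.2 F [ 1.  -0.4  0.1] t 8.925
bar n 5664 mid [-0.0881  0.0404] z 0.092 ang 6.1
```

View pics/w4b.png

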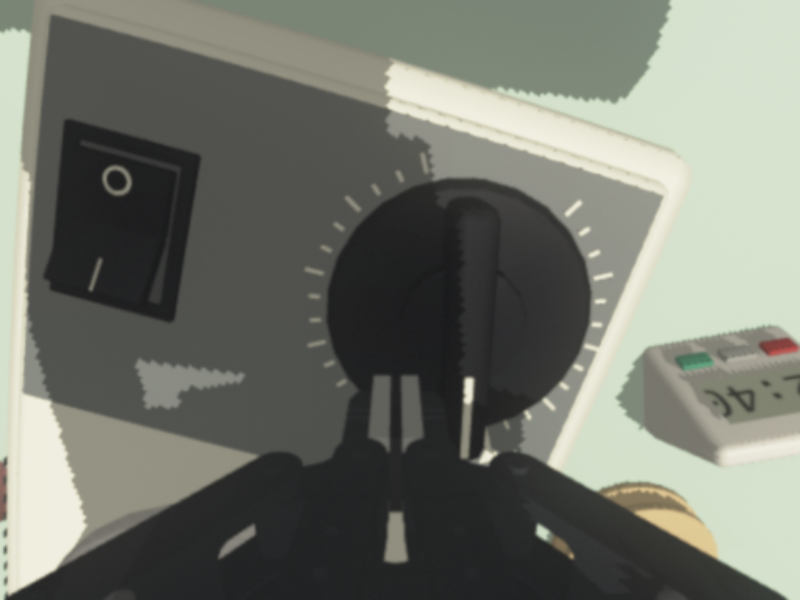

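The bar now runs from (472,205) to (468,450), next to the finger, with its mark at (468,420). It has followed, so I'll compute its angle.

Run:
```python
from h import *
w=cam('wrist')
q=S(plane(w,np.array([[472,215],[468,385],[466,450],[450,225],[446,370],[498,225],[488,400]])/1.5625,.092))[:,:2]
d=lambda a,b:np.degrees(np.arctan2(*(q[b]-q[a])[::-1])).round(1)
print(q.round(4),d(0,1),d(0,2),d(3,4),d(5,6))
for th,d in((19,.02),(22,.02),(25,.02),(28,.02),(30,.02)): print(th,d,end=' ');move([*arc(th,d),.076],180+th)
```

```text
[[-0.1212  0.034 ]
 [-0.0759  0.0478]
 [-0.0556  0.054 ]
 [-0.1173  0.0294]
 [-0.0787  0.0405]
 [-0.1206  0.0411]
 [-0.073   0.0548]] 17.0 17.0 16.0 16.0
19 0.02 tcpS [-0.0586  0.0316  0.0764] yawS -164.3 shift [-0.0012  0.0017  0.0004] twist -3.3 F [ 1.  -0.5 -0.5] t 9.025
22 0.02 tcpS [-0.0586  0.0316  0.0764] yawS -164.3 shift [-0.0022  0.0032  0.0004] twist -6.3 F [ 1.  -0.5 -0.5] t 9.025
25 0.02 tcpS [-0.0586  0.0316  0.0764] yawS -164.3 shift [-0.003   0.0047  0.0004] twist -9.3 F [ 1.  -0.5 -0.5] t 9.025
28 0.02 tcpS [-0.0586  0.0316  0.0764] yawS -164.3 shift [-0.0038  0.0062  0.0004] twist -12.3 F [ 1.  -0.5 -0.5] t 9.025
30 0.02 tcpS [-0.0586  0.0316  0.0764] yawS -164.3 shift [-0.0043  0.0072  0.0004] twist -14.3 F [ 1.  -0.5 -0.5] t 9.025
```

The bar is at 16.5°, tracking the command. I'll continue to 29.5°, back off, rise and check.

move_arm(moves=[{"translation":[-0.001,0.0015,0],"twist":-3,"fingers":0},{"translation":[-0.002,0.003,0],"twist":-6,"fingers":0},{"translation":[-0.003,0.0045,0],"twist":-9,"fingers":0},{"translation":[-0.004,0.006,0],"twist":-12,"fingers":0},{"translation":[-0.004,0.007,0],"twist":-14,"fingers":0},{"translation":[-0.004,0.007,0],"twist":-14,"fingers":0},{"translation":[-0.004,0.0,0],"twist":-12,"fingers":0},{"translation":[-0.004,-0.012,0],"twist":-12,"fingers":0},{"translation":[-0.004,-0.015,-0.03],"twist":-5,"fingers":0},{"translation":[-0.004,-0.04,-0.08],"twist":4,"fingers":0},{"translation":[-0.004,-0.08,-0.13],"twist":13,"fingers":0},{"translation":[-0.004,-0.11,-0.15],"twist":16,"fingers":0},{"translation":[-0.004,-0.11,-0.15],"twist":16,"fingers":0},{"translation":[-0.004,-0.11,-0.15],"twist":16,"fingers":0}])

```text
time_s: 10.78
eef_pos: [0.558, 0.1835, 0.2253]
eef_rot: [3.141, -0.002, -2.806]
force: [-0.4, -0.2, 0.3]
grip_width: 0.0001
gripper_force: 0.0
```

Run:
```python
from h import *
move([*arc(16,.02),.076],196)
w=cam('wrist');np.savez('w5.npz',**{k:np.array(v) for k,v in w.items()});measure(w);dish(w,[.073,0])
u,v=proj(w,W([-.088,.0435,.068]))[0];u,v=int(u),int(v);print(u,v)
u0,v0=max(u-50,0),max(v-35,0);print(u0,v0)
cv2.imwrite('pics/w5b.png',cv2.resize(w['frame'][v0:v0+75,u0:u0+100,::-1],(800,600),interpolation=cv2.INTER_CUBIC))
```

```text
tcpS [-0.0257 -0.0734  0.2253] yawS -180.2 shift [0.0329 0.1051 0.1494] twist -16.2 F [-0.4 -0.2  0.3] t 10.775
bar n 1426 mid [-0.0879  0.0426] z 0.0919 ang 29.4
dish n 653 c [ 0.0731 -0.0008] r 0.0318 z 0.1192
dish [ 0.0732 -0.0008] 0.032 558
plate [ 0.0745 -0.0014] 0.0754 65
381 107
331 72
```

View pics/w5b.png

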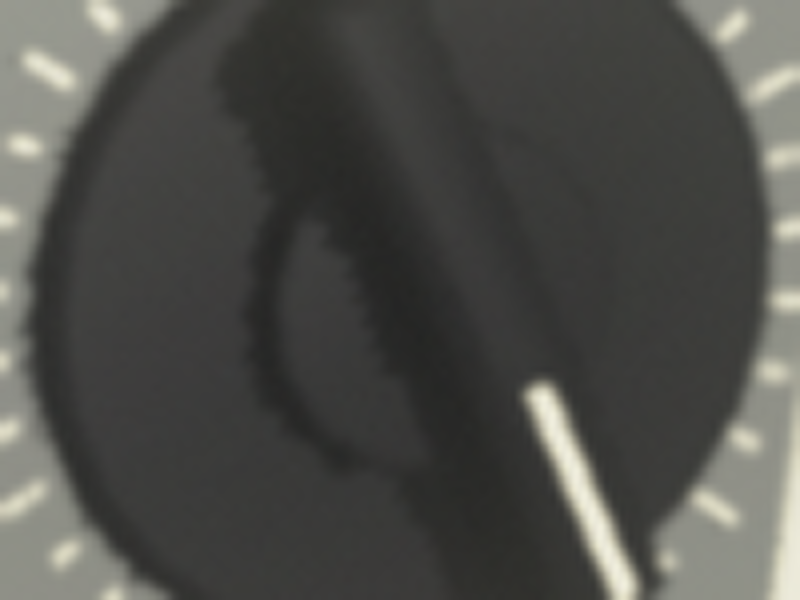

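The crop shows the index mark from (540,390) to (625,590) but cuts off the start line. I'll detect the scale ticks and the mark numerically from the same frame.

Run:
```python
from h import *
w=np.load('w5.npz');w={k:w[k] for k in w}
g=cv2.resize(cv2.cvtColor(w['frame'],cv2.COLOR_RGB2GRAY),None,fx=4,fy=4,interpolation=cv2.INTER_CUBIC)
H,Wd=g.shape;v,u=np.mgrid[0:H,0:Wd];px=np.c_[(u.ravel()+.5)/4-.5,(v.ravel()+.5)/4-.5]
c=np.array([-.0880,.0434])
for z,lo,hi,name in((.06,.045,.068,'tick'),(.092,.005,.040,'mark')):
    q=S(plane(w,px,z))[:,:2]-c;r=np.hypot(*q.T)
    m=((r>lo)&(r<hi)).reshape(H,Wd)&(g>(150 if z<.07 else 120))
    n,l,st,ce=cv2.connectedComponentsWithStats(m.astype(np.uint8))
    for i in range(1,n):
        if 15<st[i,4]<6000:
            k=(l==i).ravel();Q2=q[k];mm=Q2.mean(0);e=np.linalg.svd(Q2-mm,full_matrices=False)[2][0]
            print(name,st[i,4],'ang',np.degrees(np.arctan2(mm[1],mm[0])).round(1),'r',r[k].min().round(4),r[k].max().round(4),'dir',np.degrees(np.arctan2(e[1],e[0])).round(1),(mm+c).round(4))
```

```text
tick 30 ang 159.8 r 0.0466 0.0476 dir 89.3 [-0.1322  0.0597]
tick 647 ang 147.2 r 0.045 0.0528 dir -32.8 [-0.129   0.0699]
tick 359 ang 137.3 r 0.0454 0.0507 dir -43.1 [-0.1233  0.076 ]
tick 347 ang 127.4 r 0.0458 0.0509 dir -48.3 [-0.1174  0.0819]
tick 498 ang -120.2 r 0.045 0.0512 dir 57.8 [-0.1121  0.0021]
tick 21 ang -117.4 r 0.0525 0.0537 dir -110.2 [-0.1124 -0.0038]
tick 528 ang 117.6 r 0.0462 0.0539 dir 115.7 [-0.1112  0.0877]
tick 30 ang -110.2 r 0.0625 0.0642 dir 100.1 [-0.1098 -0.0161]
tick 18 ang -110.8 r 0.0586 0.0597 dir 86.3 [-0.109  -0.0119]
tick 252 ang -109.5 r 0.045 0.0486 dir -32.7 [-0.1035 -0.0005]
tick 318 ang 107.8 r 0.0465 0.0515 dir 94.2 [-0.103  0.09 ]
tick 264 ang -99.3 r 0.045 0.0487 dir -5.2 [-0.0955 -0.0026]
tick 459 ang -88.9 r 0.045 0.0511 dir 83.0 [-0.0871 -0.0044]
tick 241 ang -78.5 r 0.045 0.0487 dir 35.8 [-0.0787 -0.0023]
tick 235 ang -68.1 r 0.045 0.0485 dir 6.7 [-0.0706  0.0002]
tick 260 ang 69.1 r 0.0475 0.0523 dir 56.7 [-0.0702  0.0901]
tick 407 ang -57.9 r 0.045 0.0514 dir 122.4 [-0.0625  0.0027]
tick 403 ang 59.7 r 0.0475 0.0552 dir -120.7 [-0.0621  0.0877]
tick 263 ang -47.7 r 0.045 0.0493 dir -47.0 [-0.0563  0.0085]
tick 319 ang 43.9 r 0.045 0.051 dir 22.9 [-0.0535  0.0766]
tick 108 ang 50.8 r 0.0492 0.0524 dir 40.1 [-0.056   0.0827]
tick 285 ang -37.6 r 0.045 0.05 dir -30.7 [-0.0505  0.0145]
tick 465 ang -27.7 r 0.0451 0.0527 dir -28.7 [-0.0447  0.0206]
tick 1653 ang 30.6 r 0.047 0.0639 dir 29.0 [-0.0389  0.0724]
tick 318 ang -17.8 r 0.0452 0.0507 dir -11.8 [-0.0424  0.0288]
tick 268 ang 21.4 r 0.0467 0.0523 dir 24.1 [-0.042   0.0614]
tick 313 ang -7.8 r 0.0458 0.0511 dir -6.2 [-0.04    0.0368]
tick 248 ang 11.7 r 0.0464 0.0517 dir 12.0 [-0.0401  0.0533]
tick 453 ang 1.9 r 0.0461 0.0539 dir 0.5 [-0.0381  0.045 ]
```

Run:
```python
from h import *
w=np.load('w5.npz');w={k:w[k] for k in w}
g=cv2.cvtColor(w['frame'],cv2.COLOR_RGB2GRAY)
# mark endpoints from crop (8x): (540,390),(625,590) ; bar edges
k=np.array([[540,390],[590,497]])/8+[331,72]-.4
q=S(plane(w,k,.092))[:,:2];d=q[1]-q[0];print(q,np.degrees(np.arctan2(d[1],d[0])))
m=np.zeros_like(g);m[115:160,390:420]=g[115:160,390:420]>140
n,l,st,ce=cv2.connectedComponentsWithStats(m)
for i in range(1,n):
    if st[i,4]>5:
        v,u=np.where(l==i);q=S(plane(w,np.c_[u,v],.092))[:,:2];mm=q.mean(0);e=np.linalg.svd(q-mm,full_matrices=False)[2][0];e=e*np.sign(e[0])
        z=cloud(w)[v,u,2];print(st[i],mm.round(4),np.degrees(np.arctan2(e[1],e[0])).round(1),np.median(z).round(4),(z<.088).sum())
```

```text
[[-0.0787842   0.04983099]
 [-0.06755465  0.05670079]] 31.45669835286923
[397 120  14  28 108] [-0.0677  0.056 ] 29.8 0.0928 0
[390 132  30  28 347] [-0.0519  0.0624] -60.7 0.0609 342
```

Mark direction is 29.8° (bar 29.4°) against the start line at about 30°, and the dish is within 1.5 mm of centre. Both are right, so on to the rocker's raised end.

Run:
```python
from h import *
move([-.071,-.066,.09],180);move([-.071,-.066,.0675],180)
```

```text
tcpS [-0.0259 -0.0729  0.225 ] yawS -180.1 shift [0.0448 0.0068 0.1351] twist -0.1 F [ 0.   1.3 -0.1] t 10.825
tcpS [-0.0259 -0.0729  0.225 ] yawS -180.1 shift [0.0447 0.0068 0.1576] twist -0.1 F [ 0.   1.3 -0.1] t 10.825
```

move_arm(moves=[{"translation":[0.022,0.007,0.04],"twist":0,"fingers":0},{"translation":[0.045,0.007,0.08],"twist":0,"fingers":0},{"translation":[0.045,0.007,0.115],"twist":0,"fingers":0},{"translation":[0.045,0.007,0.135],"twist":0,"fingers":0},{"translation":[0.045,0.007,0.142],"twist":0,"fingers":0},{"translation":[0.045,0.007,0.146],"twist":0,"fingers":0},{"translation":[0.045,0.007,0.15],"twist":0,"fingers":0},{"translation":[0.045,0.007,0.153],"twist":0,"fingers":0},{"translation":[0.045,0.007,0.155],"twist":0,"fingers":0},{"translation":[0.045,0.007,0.157],"twist":0,"fingers":0},{"translation":[0.045,0.007,0.157],"twist":0,"fingers":0}])

```text
time_s: 12.2
eef_pos: [0.5139, 0.1755, 0.0692]
eef_rot: [-3.142, -0.0, -2.805]
force: [1.5, 1.1, 2.0]
grip_width: 0.0002
gripper_force: 1.0
```

move_arm(moves=[{"translation":[0,0,0.001],"twist":0,"fingers":0},{"translation":[0,0,0.002],"twist":0,"fingers":0},{"translation":[0,0,0.003],"twist":0,"fingers":0},{"translation":[0,0,0.003],"twist":0,"fingers":0}])

```text
time_s: 12.7
eef_pos: [0.514, 0.1756, 0.0673]
eef_rot: [-3.142, 0.0, -2.805]
force: [-2.5, -1.2, 16.7]
grip_width: -0.0001
gripper_force: 8.3
```

It bottomed out at z = 0.0673, the fully-on height, with 17 N. Now I'll rise and verify.

move_arm(moves=[{"translation":[0,0,-0.005],"twist":0,"fingers":0},{"translation":[0,0,-0.03],"twist":0,"fingers":0},{"translation":[0,0,-0.07],"twist":0,"fingers":0},{"translation":[0,-0.03,-0.11],"twist":0,"fingers":0},{"translation":[-0.04,-0.03,-0.15],"twist":0,"fingers":0},{"translation":[-0.04,-0.03,-0.15],"twist":0,"fingers":0},{"translation":[-0.04,-0.03,-0.15],"twist":0,"fingers":0}])

```text
time_s: 13.58
eef_pos: [0.5602, 0.1602, 0.2151]
eef_rot: [3.141, -0.003, -2.805]
force: [-0.2, 0.0, -0.1]
grip_width: 0.0001
gripper_force: 0.0
```

Run:
```python
from h import *
w=cam('wrist');measure(w);dish(w,[.073,0]);P=cloud(w).reshape(-1,3)
for x in(-.105,-.095,-.080,-.072,-.066):
    k=(abs(P[:,0]-x-.002)<.003)&(abs(P[:,1]+.067)<.009);print(x,k.sum(),np.median(P[k,2]).round(4))
cv2.imwrite('pics/w6b.png',cv2.resize(w['frame'][:,:,::-1],(800,600)))
```

```text
bar n 1509 mid [-0.0881  0.042 ] z 0.0918 ang 29.3
dish n 704 c [ 0.0749 -0.0018] r 0.033 z 0.1189
dish [ 0.0742 -0.0013] 0.0325 568
plate [ 0.0749 -0.0015] 0.0758 67
-0.105 148 0.0752
-0.095 147 0.0715
-0.08 139 0.0681
-0.072 138 0.068
-0.066 120 0.0659
```

View pics/w6b.png

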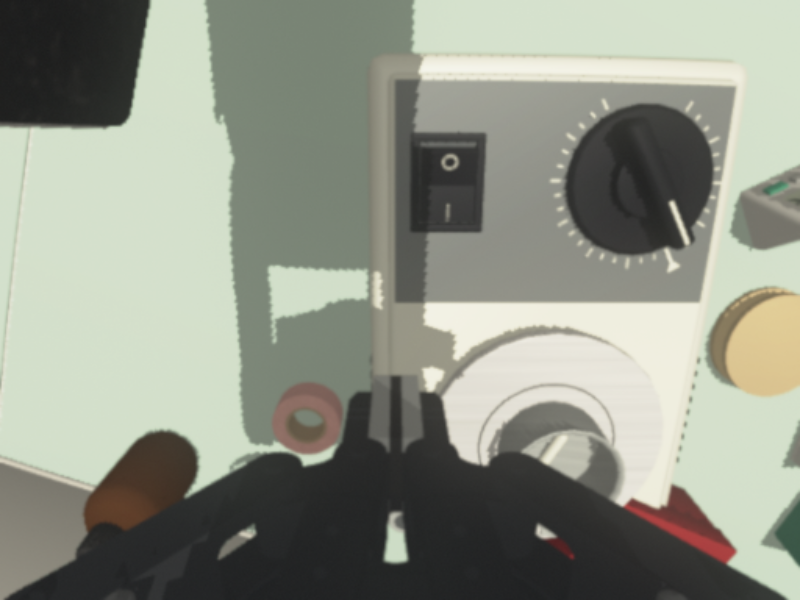

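The rocker's far half lies level at z = 0.068 at (448,205) and its near half is raised, so it's on. The dish is centred. The bar mark, (672,203) to (690,240), stands over the start line with parallax. I'll do one cross-check of the dial angle from the top camera.

Run:
```python
from h import *
w=cam('top');measure(w)
k=np.array([[243,388],[249,398]])/4+[165,125]-.4
q=S(plane(w,k,.06))[:,:2]-[-.0894,.0455];print(np.degrees(np.arctan2(q[:,1],q[:,0])),np.hypot(*q.T))
w=cam('wrist')
g=cv2.cvtColor(w['frame'],cv2.COLOR_RGB2GRAY)
u,v=proj(w,W([-.0405,.0715,.06]))[0].astype(int)
m=np.zeros_like(g);m[v-12:v+12,u-12:u+12]=g[v-12:v+12,u-12:u+12]>165
n,l,st,ce=cv2.connectedComponentsWithStats(m)
for i in range(1,n):
    if st[i,4]>8:
        b,a=np.where(l==i);q=S(plane(w,np.c_[a,b],.06))[:,:2]
        for c in([-.0880,.0434],[-.0872,.0445]): p=q-c;print(st[i],np.degrees(np.arctan2(*p.mean(0)[::-1])).round(1),np.hypot(*p.T).min().round(4),np.hypot(*p.T).max().round(4))
```

```text
bar n 183 mid [-0.0893  0.0452] z 0.091 ang -150.5
dish n 160 c [0.0728 0.0007] r 0.0321 z 0.1189
[27.81035432 28.86996992] [0.05797294 0.05089846]
[425 160  11  15  75] 30.9 0.0477 0.0632
[425 160  11  15  75] 30.3 0.0465 0.062
```

Top camera reads the bar at 29.5° and the line between 28° and 30°. The wrist camera reads the line at 30.3°. Both are well inside the 4° tolerance, so I'm handing in.

```bash
python3 -c "
from plant import job_done;print(job_done())"
```

```text
the job is handed in; nothing more can be done
None
```

I handed the job in after about 14 s of robot time; no verdict came back. By camera the dish was about 1 mm from plate centre, the dial within about 1° of the start-up line, and the rocker fully on, switched only after the other two were right.

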